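# Mix a chambered slide and hold it flush on a tilted view box

## Task

Pick up the chambered slide with the red lid by its sides and, holding it level and centred on the vortex mixer's rubber head, press the head fully down with it for two seconds to mix the wells. Then carry it to the tilted view box, which faces the reader across the bench, and bring it gently down onto the lit glass, matching the slope until you feel the whole underside sit flush, all of it inside the lit area. Finish while holding it there for reading: still in the grip, pressed lightly on the glass, fingers off the glass, lid up all along and everything else left where it was.

Things in the scene. Friction and masses are not known exactly. Their poses are not given: they have to be found in the camera images.
- slide_red: RED-lidded chambered slide, 30 g, lid up on the tray: glass 76 x 26 x 2, on it a clear eight-well chamber (56 x 25, from 2 to 13 above the underside) and a red lid (55 x 24, from 13 to 16). Origin: centre of the flat underside; x lengthwise (chamber centred 6 towards +x, white frosted end at -x), z up. Grip it across y by the chamber, tips 5 above the underside; 30 N is safe
- tray: shallow aluminium tray, 125 x 175, floor 3 thick (the slides lie on it, underside 3 above the bench), rim 5 high; fixed. The two slides lie side by side on it, about 80 apart along its y, roughly along its x. Which lies where changes. Origin: centre of its underside
- mixer: touch-start vortex mixer: white housing 150 (x) x 112 (y), 92 high, fixed to the bench, with a black collar (radius 30) up to 100 and the round rubber platform head above it. Origin: centre of its underside
- mixer_head (a joint): how far the mixer's sprung platform head is pressed down: 0 at rest, 0.005 m fully down, against a firm stop. It starts to move at about 3 N and is fully down at about 8 N; more force does not move it further
- head_top (a point): centre of the top of the mixer's flat round rubber platform head (diameter 76, black); 128 above the bench at rest, it sinks straight down by up to 5 when pressed
- viewer: the grey base and yoke of the view box, base 150 (x) x 214 (y) x 12, two upright cheeks at the +y and -y ends with black knobs on the pivot axis 80 above the bench; 238 wide over the knobs; fixed to the bench. Origin: centre of its underside; z up. The viewer and tray may be on either side of the mixer
- view_panel: tilting lit panel of the view box, white housing 130 x 196 x 24 in the yoke. Origin: on its pivot axis; y along that axis, x up the slope (towards the robot, give or take the yaw), z square to its face. Its tilt differs every time, 10 to 28 degrees, low edge away from the robot; stiff friction pivots keep it there, pushes of 25 N do not shift it
- view_face (a point): centre of the face of the panel's white lit glass, 110 (along x, up the slope) x 172 (along y), standing 2 proud of the housing. Axes as the panel's: z square to the glass, outwards
- slide_blue: a second chambered slide of the same make with a blue lid, on the same tray; bystander. Origin: centre of its underside
- timer: white lab timer, 62 x 66 x 16, lying flat on the bench; bystander. Origin: centre of its underside
- dropper_green: white dropper bottle with a green cap, diameter 28, 62 high, standing; bystander. Origin: centre of its underside
- dropper_yellow: white dropper bottle with a yellow cap, diameter 28, 62 high, standing; bystander. Origin: centre of its underside
- tube_rack: orange rack of small capped tubes, 70 x 180 x 70; bystander. Origin: centre of its underside
- jar: amber jar with a white lid, diameter 60, 75 high; bystander. Origin: centre of its underside
- slide_corner0 (a point): corner of the red slide's underside at its own +x, +y (38 along x and 13 along y from its origin)
- slide_corner1 (a point): corner of the red slide's underside at its own +x, -y (38 along x and 13 along y from its origin)
- slide_corner2 (a point): corner of the red slide's underside at its own -x, +y (38 along x and 13 along y from its origin)
- slide_corner3 (a point): corner of the red slide's underside at its own -x, -y (38 along x and 13 along y from its origin)
- panel_edge (a point): middle of the upper edge of the panel's lit glass, 55 mm up the slope from the face's centre; it shows if the panel is pushed out of its tilt
Mind the look-alikes: they are no part of the job. Of the things that look like the slide_red, the smaller one is meant.

How it is judged (in metres and radians):
On the way:
1. the red-lidded slide, held level in the grip and centred on the mixer head, presses it fully down and keeps it there (value of joint mixer_head above 0.0044 m and contact force between slide_red and mixer above 4 N and contact force between slide_red and the fingers above 2 N and contact force between the fingers and mixer below 1 N and horizontal distance between slide_red and head_top below 0.015 m and angle between slide_red's own z axis and vertical below 0.14 rad), for 1.5 s.
At the end, for the whole second after the job is handed in: Red-lidded slide still gripped by its sides (over 2 N), underside on the lit glass within 2 mm and 2 degrees of flush, all four corners inside the lit area, pressing on the panel with 1 to 20 N, fingers not pressing on the panel (under 0.5 N), still (under 10 mm/s); the mixer head has sprung back (angle between the z axis of slide_red and the z axis of view_face, either way round below 0.035 rad and z of slide_red in the frame of view_face between -0.002 and 0.002 m and contact force between slide_red and view_panel between 1 and 20 N and contact force between slide_red and the fingers above 2 N and z of the grasp point in the frame of slide_red below 0.032 m and contact force between the fingers and view_panel below 0.5 N and x of slide_corner0 in the frame of view_face between -0.055 and 0.055 m and y of slide_corner0 in the frame of view_face between -0.086 and 0.086 m and x of slide_corner1 in the frame of view_face between -0.055 and 0.055 m and y of slide_corner1 in the frame of view_face between -0.086 and 0.086 m and x of slide_corner2 in the frame of view_face between -0.055 and 0.055 m and y of slide_corner2 in the frame of view_face between -0.086 and 0.086 m and x of slide_corner3 in the frame of view_face between -0.055 and 0.055 m and y of slide_corner3 in the frame of view_face between -0.086 and 0.086 m and linear speed of slide_red below 0.01 m/s and value of joint mixer_head below 0.001 m); the arm keeps its last pose, push and grip.
It fails at once if the red-lidded slide is tipped more than 50 degrees (angle between slide_red's own z axis and vertical above 0.87 rad).
It fails at once if the slide is pressed on the glass with more than 40 N (contact force between slide_red and view_panel above 40 N).
It fails at once if the panel is pushed out of its set tilt (its glass moves more than 4 mm) (distance of panel_edge from where it was at the start of the episode above 0.004 m).
It fails at once if a bystander is moved by more than 15 mm (distance of any of slide_blue, timer, dropper_green, dropper_yellow, tube_rack, jar from where it was at the start of the episode above 0.015 m).
It also fails if it takes over 64 s, if anything falls off the work surface, if the arm or the gripper's body presses on something with over 40 N, if the wrist force passes 120 N, or if a joint passes its speed limit or range.

## Robot

A 6-joint arm with a two-finger parallel gripper is mounted at the origin on the work surface. World frame = base frame: x ahead of the robot, y to its left, z up, the work surface at z = 0. Lengths are in m, angles in degrees, forces in N, time in s.
With the tool pointing down it reaches from about 0.25 to 0.725 m from the base axis. Payload 9.7 kg.
Tool frame: the origin (TCP) lies at the centre of the arm's flange, where the gripper is bolted on; the fingertips stand bot.tips_ahead ahead of it and the grasp point (between the pads) lies 155 mm ahead of it (bot.tips_ahead is the distance from the TCP to the fingertips, in m); z points along the fingers, y is the line along which they close (so a half turn about z gives the same grasp; the last joint's range is limited). The gripper opens to 85 mm and grips with 20 to 120 N. Pads are 22 mm wide; open, the fingers measure 114 mm over their backs; the gripper's body (76 mm by 85 mm) begins 54 mm behind the grasp point. The pads swing forward as they close: fully open they stand 13 mm farther back than shut.
Start: joints at [-73.396, 4.979, 10.078, 95.1, 0, 90], TCP at [0.157, -0.527, 0.405] pointing down, gripper open.
Joint ranges: [-179.16, 179.16], [-48.56, 103.87], [-65.8, 70.77], [-126.05, 130.52], [-82.76, 87.17], [-180, 180]. Speed limits (degrees/s): [127.2, 127.2, 147.25, 180, 180, 180].

## Interface

Orientations are given as [roll, pitch, yaw] about the fixed x, y, z axes, in that order (R = Rz(yaw) Ry(pitch) Rx(roll)).
In Python, from workcell import bot gives the robot as it stands.
- The arm moves only by the tool drive_tool, never from a script. Its argument "plan" is a list of rows, each an object of numbers: "dx", "dy", "dz": the shift along the tool's x, y, z in m; "roll": the turn about the tool's z in rad; "hand": the finger opening in m, from 0 to 0.0854. In form: [{"dx": .., "dy": .., "dz": .., "roll": .., "hand": ..}, ...]. A call has 1 to 20 rows; each row is the pose to reach, as a shift and turn from the pose commanded when the call began, along the tool's axes at that moment; what a row does not reach only later rows make up. A row lasts 1/12 s, in which the tool goes at most 41.7 mm and 7.16 degrees, less where a joint would pass 70% of its speed; a pose out of reach is approached as far as the arm can. A call with a gripper value outside its range is refused whole. The fingers move at their own pace and stop on an object; "force" is the grip in N (left out, the last holds). Time passes only in rows, so rows that repeat a pose let the fingers close. It gives the time, the measured TCP pose, the force and the opening at its end, in the units of the state.
- bot.get_obs(): the state, without advancing time (a new reading comes with each control period).
- bot.camera(name): name is "scene" or "top" or "wrist"; returns a dict with "frame" (480x640x3 uint8, red, green, blue), "z_map" (480x640 float32, m along the optical axis (not along the pixel's ray), 0 where there is no reading), "mtx" (3x3 intrinsics, pixels), "k1" (the pictures are not rectified: a ray, as slopes to the right and down, at radius r is drawn at 1 + k1 r^2 times it, then the intrinsics apply), "R" (3x3) and "t" (3): a world point X has camera coordinates R X + t. Camera axes: x right, y down, z forward; pixel columns grow to the right and rows downward; lengths in m; the calibration is good to about 2 mm. A picture is of the moment at which its call begins.
- bot.job_done(): hands the job in, once; it reports no verdict.
The state is a dict: "time": time; "q": joint angles; "qd": joint speeds; "joint_efforts": joint torques, N m; "ee_pos": TCP position; "tcp_rot": TCP orientation; "wrist_force": force on the tool from outside, world axes, zero at the start; "torque": the same for the moment, N m; "opening": finger opening in m.
Only numpy, scipy, OpenCV 4.12 (cv2) and the standard library are available. Lean on these libraries where they do the work, as an engineer would, in place of code of your own. Each camera call takes 0.05 s, during which the arm holds its last target. There are 200 camera calls.

## Working session

There is one attempt and no reset: what is moved stays moved. The work goes in short steps, Python scripts to look and compute and a tool call to move; the robot and the scene stay as the last step left them, time stands still between calls to the robot, and variables do not carry over. Pictures are saved under pics/ and viewed, on a budget of 10 in all, crops included, one or two more only if the job needs it, and the job is handed in when it is done.

Besides the shell and the picture viewer there is one more tool, called after "Request:" in YAML: its name, and indented under it one key for each argument. drive_tool: Moves the arm, as the interface text tells. Its arguments: {"type":"object","properties":{"plan":{"type":"array","items":{"type":"object","properties":{"dx":{"type":"number"},"dy":{"type":"number"},"dz":{"type":"number"},"roll":{"type":"number"},"hand":{"type":"number"}}}},"force":{"type":"number"}},"required":["plan"]}

```bash
ls; mkdir -p pics
python3 - <<'E'
from workcell import bot
import cv2,numpy as np,pickle
print(bot.get_obs(),bot.tips_ahead)
d={}
for n in("scene","top"):
    c=bot.camera(n);d[n]=c;print(n,c["mtx"].tolist(),c["k1"],c["R"].round(3).tolist(),c["t"])
    cv2.imwrite(f"pics/{n}0.png",c["frame"][...,::-1])
pickle.dump(d,open("c0.pkl","wb"))
E
```

```text
pics
{'time': 0.0, 'q': array([-7.33959762e+01,  5.00825163e+00,  1.00343095e+01,  9.51010763e+01,
       -2.15285959e-04,  8.99997378e+01]), 'qd': array([ 0.00885527, -0.06050482, -0.0667502 ,  0.0568198 , -0.10316127,
        0.03314664]), 'joint_efforts': array([ 1.42107842e-04, -5.20384026e+01,  4.64805150e+01,  1.60335976e-02,
       -1.79131700e-05, -5.14099909e-06]), 'ee_pos': array([ 0.15716003, -0.52704911,  0.40400897]), 'tcp_rot': array([-1.79924982e+02,  2.14942457e-04,  1.66042863e+01]), 'wrist_force': array([-0.13856086, -0.13979892, -0.18431279]), 'torque': array([-0.02076875,  0.02301662, -0.04251272]), 'opening': 0.08527906212783985} 0.1734
scene [[532.7155601329714, 0.0, 324.77151299618043], [0.0, 532.7155601329714, 239.44863571529982], [0.0, 0.0, 1.0]] -0.07533453928718199 [[0.678, 0.735, -0.006], [0.561, -0.523, -0.642], [-0.475, 0.431, -0.767]] [-0.41382456 -0.27657885  1.29468015]
top [[476.9947271004121, 0.0, 321.63962676289907], [0.0, 476.9947271004121, 246.83604622716618], [0.0, 0.0, 1.0]] -0.08852655531726664 [[-0.026, -1.0, 0.012], [-0.998, 0.025, -0.051], [0.051, -0.013, -0.999]] [0.00832075 0.60043413 1.18077934]
```

View pics/scene0.png

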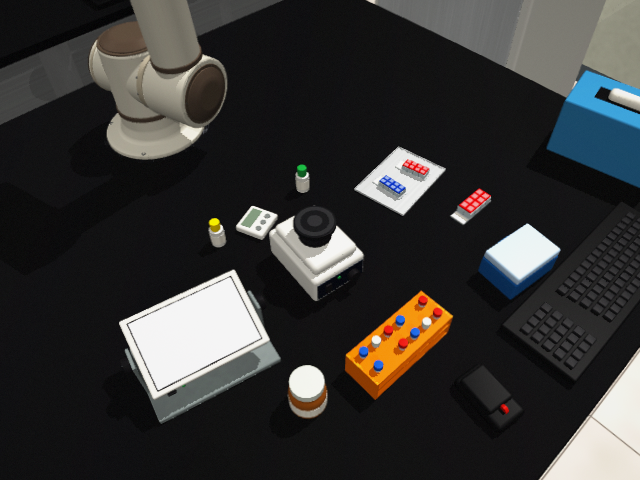

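View pics/top0.png

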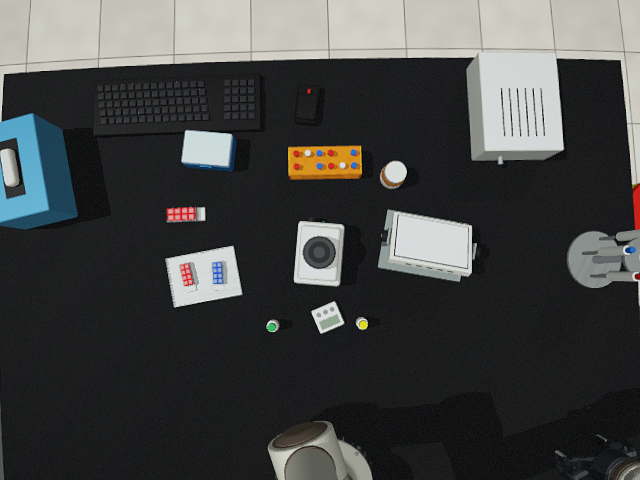

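Red-lidded candidates in the top view are (186,274) on the tray, small, and (185,214) off the tray, larger. The task wants the smaller one, lying beside the blue slide on the tray, so it is the one at (186,274). Next I'll confirm that with a crop and measure everything using depth.

```bash
cat > h.py <<'E'
import numpy as np,cv2
def rays(c,uv):
    uv=np.asarray(uv,float).reshape(-1,1,2)
    # drawn = s*(1+k1 r^2): OpenCV's radial model
    return cv2.undistortPointsIter(uv,c["mtx"],np.array([c["k1"],0,0,0.]),None,None,(3,50,1e-10)).reshape(-1,2)
def onplane(c,uv,z):
    s=rays(c,uv);d=np.c_[s,np.ones(len(s))]@c["R"];o=-c["R"].T@c["t"]
    return o+d*((z-o[2])/d[:,2])[:,None]
def cloud(c,mask):
    v,u=np.nonzero(mask&(c["z_map"]>0));s=rays(c,np.c_[u,v]);z=c["z_map"][v,u]
    return (np.c_[s,np.ones(len(s))]*z[:,None]-c["t"])@c["R"]
def proj(c,X):
    p=cv2.projectPoints(np.asarray(X,float).reshape(-1,1,3),cv2.Rodrigues(c["R"])[0],c["t"],c["mtx"],np.array([c["k1"],0,0,0.]))[0]
    return p.reshape(-1,2)
E
python3 - <<'E'
import pickle,cv2,numpy as np
from h import *
d=pickle.load(open("c0.pkl","rb"))
t=d["top"];f=t["frame"];hsv=cv2.cvtColor(f,cv2.COLOR_RGB2HSV)
box=lambda x0,y0,x1,y1:np.pad(np.ones((y1-y0,x1-x0),bool),((y0,480-y1),(x0,640-x1)))
sat=(hsv[...,1]>120)&(hsv[...,2]>60)
for n,b,z in(("red tray",(175,255,202,295),.019),("blue",(205,255,232,295),.019),("red big",(160,200,210,225),.02),("green",(262,318,282,334),.06),("yellow",(352,314,372,334),.06)):
    v,u=np.nonzero(sat&box(*b));r=cv2.minAreaRect(np.c_[u,v].astype(np.float32));P=onplane(t,cv2.boxPoints(r),z)
    print(n,r,P.mean(0).round(4),np.linalg.norm(P[1]-P[0]).round(4),np.linalg.norm(P[2]-P[1]).round(4),len(u))
# glass from both cams
for n,b in(("top",(395,215,470,270)),("scene",(125,280,265,380))):
    c=d[n];m=(c["frame"].min(2)>200).astype(np.uint8)&box(*b);k,l,s,_=cv2.connectedComponentsWithStats(m);i=1+s[1:,4].argmax();mm=cv2.erode((l==i).astype(np.uint8),np.ones((5,5)))>0
    P=cloud(c,mm);o=P.mean(0);_,S,V=np.linalg.svd(P-o,full_matrices=False);nn=V[2]*np.sign(V[2][2]);print(n,"glass",len(P),o.round(4),nn.round(4),np.degrees(np.arccos(nn[2])),"resid",(S[2]/len(P)**.5))
    cnt,_=cv2.findContours((l==i).astype(np.uint8),0,1);r=cv2.minAreaRect(cnt[0]);q=cv2.approxPolyDP(cnt[0],8,True).reshape(-1,2)
    s_=rays(c,q);D=np.c_[s_,np.ones(len(s_))]@c["R"];O=-c["R"].T@c["t"];Q=O+D*(((o-O)@nn)/(D@nn))[:,None];print(q.tolist(),Q.round(4).tolist())
# mixer head
c=t;P=cloud(c,box(295,225,345,280));top=P[P[:,2]>.122];print("head",np.median(top,0),(top.min(0)+top.max(0))/2,top.max(0)-top.min(0))
c=d["scene"];P=cloud(c,box(285,195,345,250));top=P[(P[:,2]>.122)&(P[:,2]<.135)];print("head s",(top.min(0)+top.max(0))/2,top.max(0)-top.min(0),np.median(top[:,2]))
A=cv2.resize(f[240:310,160:250],None,fx=6,fy=6,interpolation=cv2.INTER_CUBIC)
B=cv2.resize(d["scene"]["frame"][140:230,350:500],None,fx=5,fy=5,interpolation=cv2.INTER_CUBIC)
A=cv2.resize(f[195:310,155:250],(460,556),interpolation=cv2.INTER_CUBIC)
cv2.imwrite("pics/crop.png",A[...,::-1])
E
```

```text
red tray ((186.10000610351562, 274.20001220703125), (21.476118087768555, 8.785684585571289), 77.47119140625) [0.5403 0.3341 0.019 ] 0.0222 0.0538 107
blue ((217.5, 272.5), (21.0, 9.0), 90.0) [0.5427 0.2548 0.019 ] 0.0226 0.0524 102
red big ((180.0, 213.5), (13.0, 28.0), 90.0) [0.6933 0.3478 0.02  ] 0.0715 0.0329 209
green ((271.0, 327.0), (6.0, 8.0), 90.0) [0.4088 0.12   0.06  ] 0.0192 0.0144 46
yellow ((362.7500305175781, 324.2500305175781), (7.071067810058594, 6.363961219787598), 45.0) [ 0.4094 -0.1004  0.06  ] 0.0153 0.017 49
top glass 2297 [ 0.6036 -0.2662  0.0946] [ 0.4092 -0.0859  0.9084] 24.714246766429856 resid 0.001802473805651898
[[399, 216], [395, 254], [466, 267], [467, 228]] [[0.6671, -0.1942, 0.0727], [0.5745, -0.1741, 0.1163], [0.5401, -0.339, 0.1163], [0.6344, -0.3595, 0.0719]]
scene glass 6953 [ 0.605  -0.2692  0.0959] [ 0.4102 -0.0856  0.908 ] 24.77273301203441 resid 0.001453522381153831
[[231, 280], [125, 319], [145, 379], [125, 324], [180, 297], [128, 324], [153, 379], [178, 379], [260, 337]] [[0.5791, -0.1753, 0.1165], [0.5317, -0.3403, 0.1224], [0.6148, -0.3671, 0.0823], [0.5374, -0.3445, 0.1194], [0.5536, -0.2551, 0.1205], [0.5399, -0.341, 0.1186], [0.6216, -0.358, 0.0801], [0.6431, -0.3293, 0.0731], [0.6705, -0.1936, 0.0735]]
head [0.58383117 0.00147239 0.12746014] [0.58331743 0.00085309 0.12800718] [0.07325115 0.07324447 0.01191663]
head s [ 0.58389747 -0.00085905  0.12765359] [0.07701441 0.07510141 0.0111904 ] 0.12956873875434682
```

View pics/crop.png

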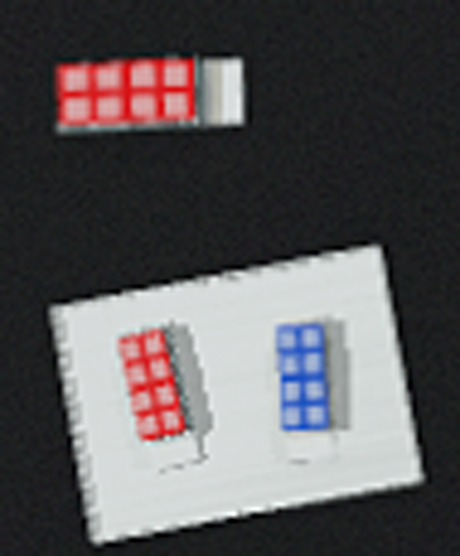

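The crop shows the small red slide at crop (152,385) on the tray beside the blue one, with its frosted end at the bottom, towards the robot. The one at crop (125,92) is about 30% larger and off the tray, so it is the decoy. The panel tilt is 24.7°, with its downhill side at azimuth −11.8°. The glass centre is at about (0.604,−0.267,0.095) and the head centre at about (0.583,0,0.128). Now I'll move over the slide.

Request:
drive_tool:
  plan:
    - {"dx": 0.0255, "dy": -0.0298}
    - {"dx": 0.051, "dy": -0.0596}
    - {"dx": 0.0765, "dy": -0.0894}
    - {"dx": 0.102, "dy": -0.1192}
    - {"dx": 0.1275, "dy": -0.149}
    - {"dx": 0.153, "dy": -0.179}
    - {"dx": 0.1785, "dy": -0.2085}
    - {"dx": 0.204, "dy": -0.238}
    - {"dx": 0.23, "dy": -0.268}
    - {"dx": 0.255, "dy": -0.298}
    - {"dx": 0.281, "dy": -0.328}
    - {"dx": 0.306, "dy": -0.358}
    - {"dx": 0.332, "dy": -0.388}
    - {"dx": 0.357, "dy": -0.417}
    - {"dx": 0.383, "dy": -0.447}
    - {"dx": 0.408, "dy": -0.477}
    - {"dx": 0.434, "dy": -0.507}
    - {"dx": 0.46, "dy": -0.537}
    - {"dx": 0.485, "dy": -0.567}
    - {"dx": 0.51, "dy": -0.597}

```text
invalid input at $.plan[0]: expected keys dx, dy, dz, roll, hand
```

Run:
```python
from workcell import bot
o=bot.get_obs();print(o["time"],o["q"].round(1),o["ee_pos"],o["tcp_rot"])
```

```text
0.1 [-73.4   5.   10.   95.1  -0.   90. ] [ 0.15715072 -0.52705485  0.40406392] [-1.79931600e+02  1.68786775e-03  1.66032845e+01]
```

Request:
drive_tool:
  plan:
    - {"dx": 0.2, "dy": -0.233, "dz": 0, "roll": 0.03, "hand": 0.085}
    - {"dx": 0.2, "dy": -0.233, "dz": 0, "roll": 0.03, "hand": 0.085}
    - {"dx": 0.2, "dy": -0.233, "dz": 0, "roll": 0.03, "hand": 0.085}
    - {"dx": 0.2, "dy": -0.233, "dz": 0, "roll": 0.03, "hand": 0.085}
    - {"dx": 0.2, "dy": -0.233, "dz": 0, "roll": 0.03, "hand": 0.085}
    - {"dx": 0.2, "dy": -0.233, "dz": 0, "roll": 0.03, "hand": 0.085}
    - {"dx": 0.613, "dy": -0.716, "dz": 0, "roll": 0.097, "hand": 0.085}
    - {"dx": 0.613, "dy": -0.716, "dz": 0, "roll": 0.097, "hand": 0.085}
    - {"dx": 0.613, "dy": -0.716, "dz": 0, "roll": 0.097, "hand": 0.085}
    - {"dx": 0.613, "dy": -0.716, "dz": 0, "roll": 0.097, "hand": 0.085}
    - {"dx": 0.613, "dy": -0.716, "dz": 0, "roll": 0.097, "hand": 0.085}
    - {"dx": 0.613, "dy": -0.716, "dz": 0, "roll": 0.097, "hand": 0.085}
    - {"dx": 0.613, "dy": -0.716, "dz": 0, "roll": 0.097, "hand": 0.085}
    - {"dx": 0.613, "dy": -0.716, "dz": 0, "roll": 0.097, "hand": 0.085}
    - {"dx": 0.613, "dy": -0.716, "dz": 0, "roll": 0.097, "hand": 0.085}
    - {"dx": 0.613, "dy": -0.716, "dz": 0, "roll": 0.097, "hand": 0.085}
    - {"dx": 0.613, "dy": -0.716, "dz": 0, "roll": 0.097, "hand": 0.085}
    - {"dx": 0.613, "dy": -0.716, "dz": 0, "roll": 0.097, "hand": 0.085}
    - {"dx": 0.613, "dy": -0.716, "dz": 0, "roll": 0.097, "hand": 0.085}
    - {"dx": 0.613, "dy": -0.716, "dz": 0, "roll": 0.097, "hand": 0.085}

```text
time: 1.77
ee_pos: [0.5095, 0.1268, 0.4038]
tcp_rot: [-178.7, 0.1, 13.8]
wrist_force: [0.4, -0.3, 0.1]
opening: 0.085
```

```bash
cat > st.py <<'E'
from workcell import bot
import numpy as np
from scipy.spatial.transform import Rotation as Ro
def shift(o,target,az):
    "tool-axis shift and roll from the measured pose to a TCP target and tool-x azimuth"
    R=Ro.from_euler("xyz",o["tcp_rot"],degrees=True).as_matrix()
    d=R.T@(np.asarray(target)-o["ee_pos"]);a=np.degrees(np.arctan2(R[1,0],R[0,0]))
    return d.round(4),round(float(np.radians((a-az+180)%360-180)),4)
def show():
    o=bot.get_obs();print(round(o["time"],2),"q",o["q"].round(1),"p",o["ee_pos"].round(4),"rot",o["tcp_rot"].round(2),"F",o["wrist_force"].round(1),"M",o["torque"].round(2),"open",round(o["opening"],4));return o
E
python3 -c "
from st import *
o=show();print(shift(o,[.5403,.3341,.34],11.1))"
```

```text
1.77 q [ 13.7   1.6   6.4  94.9   1.3 179.9] p [0.5095 0.1268 0.4038] rot [-1.7866e+02  9.0000e-02  1.3750e+01] F [ 0.4 -0.3  0.1] M [-0.06  0.03  0.01] open 0.085
(array([ 0.0793, -0.1924,  0.0682]), 0.0463)
```

Request:
drive_tool:
  plan:
    - {"dx": 0.0, "dy": 0.0, "dz": 0, "roll": -0.5, "hand": 0.085}
    - {"dx": 0.0, "dy": 0.0, "dz": 0, "roll": -0.5, "hand": 0.085}
    - {"dx": 0.0, "dy": 0.0, "dz": 0, "roll": -0.5, "hand": 0.085}
    - {"dx": 0.0, "dy": 0.0, "dz": 0, "roll": -0.5, "hand": 0.085}
    - {"dx": 0.079, "dy": -0.192, "dz": 0, "roll": -2.4, "hand": 0.085}
    - {"dx": 0.079, "dy": -0.192, "dz": 0, "roll": -2.4, "hand": 0.085}
    - {"dx": 0.079, "dy": -0.192, "dz": 0, "roll": -2.4, "hand": 0.085}
    - {"dx": 0.079, "dy": -0.192, "dz": 0, "roll": -2.4, "hand": 0.085}
    - {"dx": 0.079, "dy": -0.192, "dz": 0, "roll": -2.4, "hand": 0.085}
    - {"dx": 0.079, "dy": -0.192, "dz": 0, "roll": -2.4, "hand": 0.085}
    - {"dx": 0.079, "dy": -0.192, "dz": 0, "roll": -2.4, "hand": 0.085}
    - {"dx": 0.079, "dy": -0.192, "dz": 0, "roll": -2.4, "hand": 0.085}
    - {"dx": 0.079, "dy": -0.192, "dz": 0, "roll": -2.4, "hand": 0.085}
    - {"dx": 0.079, "dy": -0.192, "dz": 0, "roll": -2.4, "hand": 0.085}
    - {"dx": 0.079, "dy": -0.192, "dz": 0, "roll": -2.4, "hand": 0.085}
    - {"dx": 0.079, "dy": -0.192, "dz": 0, "roll": -2.4, "hand": 0.085}
    - {"dx": 0.079, "dy": -0.192, "dz": 0, "roll": -2.4, "hand": 0.085}
    - {"dx": 0.079, "dy": -0.192, "dz": 0, "roll": -2.4, "hand": 0.085}
    - {"dx": 0.079, "dy": -0.192, "dz": 0, "roll": -2.4, "hand": 0.085}
    - {"dx": 0.079, "dy": -0.192, "dz": 0, "roll": -2.4, "hand": 0.085}

```text
time: 3.43
ee_pos: [0.5399, 0.3308, 0.4085]
tcp_rot: [179.1, -0.9, 151.6]
wrist_force: [-0.5, -0.6, 1.0]
opening: 0.0852
```

```bash
python3 -c "
from st import *
o=show();print(shift(o,[.5403,.3341,.34],191.1))"
```

```text
3.43 q [31.3 16.9 24.2 97.   1.3 59.7] p [0.5399 0.3308 0.4085] rot [179.08  -0.94 151.6 ] F [-0.5 -0.6  1. ] M [ 0.03  0.02 -0.02] open 0.0852
(array([0.0001, 0.002 , 0.0685]), -0.6894)
```

Request:
drive_tool:
  plan:
    - {"dx": 0, "dy": 0.002, "dz": 0.03, "roll": -0.69, "hand": 0.085}
    - {"dx": 0, "dy": 0.002, "dz": 0.06, "roll": -0.69, "hand": 0.085}
    - {"dx": 0, "dy": 0.002, "dz": 0.0685, "roll": -0.69, "hand": 0.085}
    - {"dx": 0, "dy": 0.002, "dz": 0.0685, "roll": -0.69, "hand": 0.085}
    - {"dx": 0, "dy": 0.002, "dz": 0.0685, "roll": -0.69, "hand": 0.085}
    - {"dx": 0, "dy": 0.002, "dz": 0.0685, "roll": -0.69, "hand": 0.085}
    - {"dx": 0, "dy": 0.002, "dz": 0.0685, "roll": -0.69, "hand": 0.085}
    - {"dx": 0, "dy": 0.002, "dz": 0.0685, "roll": -0.69, "hand": 0.085}
    - {"dx": 0, "dy": 0.002, "dz": 0.0685, "roll": -0.69, "hand": 0.06}

```text
time: 4.18
ee_pos: [0.5404, 0.3341, 0.3403]
tcp_rot: [178.7, -0.1, -169.4]
wrist_force: [-1.1, -0.0, -0.5]
opening: 0.0751
```

Run:
```python
from st import *
import cv2,pickle
from h import *
o=show()
c=bot.camera("wrist");pickle.dump(c,open("w.pkl","wb"));f=c["frame"]
hsv=cv2.cvtColor(f,cv2.COLOR_RGB2HSV);m=((hsv[...,1]>120)&(hsv[...,2]>60)&((hsv[...,0]<10)|(hsv[...,0]>170))).astype(np.uint8)
n,l,s,cc=cv2.connectedComponentsWithStats(m)
for i in range(1,n):
    if s[i,4]>300:
        p=np.argwhere(l==i)[:,::-1].astype(np.float32);P=onplane(c,p,.019)[:,:2].astype(np.float32);r=cv2.minAreaRect(P);b=cv2.boxPoints(r);print(s[i],np.array(r[0]),r[1],r[2],(b[1]-b[0]),np.median(cloud(c,l==i)[:,2]))
cv2.imwrite("pics/w1.png",f[...,::-1])
```

```text
4.18 q [31.5 15.8 15.4 89.2  1.3 20.9] p [0.5404 0.3341 0.3403] rot [ 1.7868e+02 -1.2000e-01 -1.6944e+02] F [-1.1 -0.  -0.5] M [-0.07  0.02  0.02] open 0.0751
[ 290  190   32   67 1109] [0.54046953 0.3340469 ] (0.05435784161090851, 0.023574549704790115) 12.369695663452148 [ 0.00505006 -0.0230273 ] 0.017525628539309463
[ 248  367   82   34 1247] [0.69176972 0.34469303] (0.030781911686062813, 0.0712563693523407) 1.2195918560028076 [ 0.0015167  -0.07124025] 0.01926917641271409
```

View pics/w1.png

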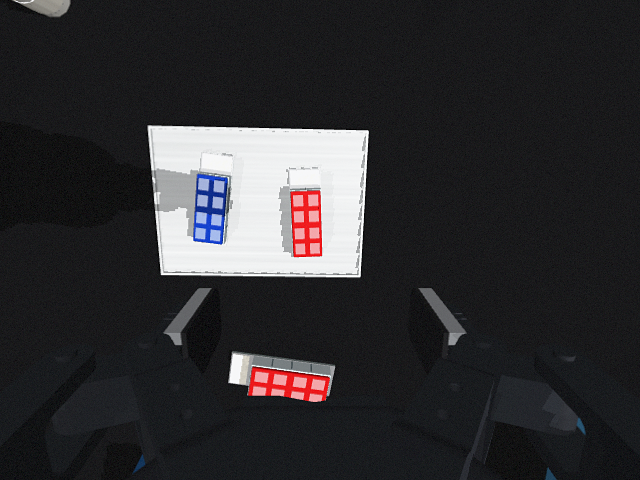

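The wrist picture shows the red slide on the tray at (306,222), the blue one at (211,208) and the big decoy at (290,380). The lid centre is (0.5405,0.334) and the yaw is 12.4°. The tool leans about 1.3°, so I'll compensate for that at the fingertips.

```bash
cat >> st.py <<'E'
def tip_shift(o,tip,az,ahead=.1734):
    z=Ro.from_euler("xyz",o["tcp_rot"],degrees=True).as_matrix()[:,2]
    return shift(o,np.asarray(tip)-ahead*z,az)
E
python3 -c "
from st import *
o=show()
for z in(.06,.0105):print(tip_shift(o,[.5405,.334,z],192.4))"
```

```text
4.23 q [31.5 15.8 15.4 89.2  1.3 20.9] p [0.5404 0.3341 0.3404] rot [ 1.7868e+02 -1.1000e-01 -1.6942e+02] F [0.6 0.1 1.1] M [-0.03 -0.06 -0.02] open 0.0677
(array([-0.0006, -0.0065,  0.1069]), -0.0317)
(array([-0.0007, -0.0076,  0.1564]), -0.0317)
```

Request:
drive_tool:
  force: 30
  plan:
    - {"dx": -0.0006, "dy": -0.0065, "dz": 0.035, "roll": -0.032, "hand": 0.042}
    - {"dx": -0.0006, "dy": -0.0065, "dz": 0.07, "roll": -0.032, "hand": 0.042}
    - {"dx": -0.0006, "dy": -0.0065, "dz": 0.1, "roll": -0.032, "hand": 0.042}
    - {"dx": -0.0006, "dy": -0.0065, "dz": 0.107, "roll": -0.032, "hand": 0.042}
    - {"dx": -0.0006, "dy": -0.0065, "dz": 0.107, "roll": -0.032, "hand": 0.042}
    - {"dx": -0.0006, "dy": -0.007, "dz": 0.117, "roll": -0.032, "hand": 0.042}
    - {"dx": -0.0007, "dy": -0.0072, "dz": 0.127, "roll": -0.032, "hand": 0.042}
    - {"dx": -0.0007, "dy": -0.0074, "dz": 0.137, "roll": -0.032, "hand": 0.042}
    - {"dx": -0.0007, "dy": -0.0076, "dz": 0.145, "roll": -0.032, "hand": 0.042}
    - {"dx": -0.0007, "dy": -0.0076, "dz": 0.151, "roll": -0.032, "hand": 0.042}
    - {"dx": -0.0007, "dy": -0.0076, "dz": 0.154, "roll": -0.032, "hand": 0.042}
    - {"dx": -0.0007, "dy": -0.0076, "dz": 0.154, "roll": -0.032, "hand": 0.042}
    - {"dx": -0.0007, "dy": -0.0076, "dz": 0.154, "roll": -0.032, "hand": 0.042}

```text
time: 5.32
ee_pos: [0.5416, 0.3303, 0.1865]
tcp_rot: [178.7, -0.1, -167.5]
wrist_force: [-0.6, -0.1, -0.6]
opening: 0.0419
```

Run:
```python
from st import *
import cv2
o=show();print(tip_shift(o,[.5405,.334,.0105],192.4))
f=bot.camera("wrist")["frame"];cv2.imwrite("pics/w2.png",f[...,::-1])
```

```text
5.32 q [31.1 17.5  0.4 72.5  1.3 18.6] p [0.5416 0.3303 0.1865] rot [ 1.7867e+02 -5.0000e-02 -1.6747e+02] F [-0.6 -0.1 -0.6] M [-0.08  0.01 -0.01] open 0.0419
(array([ 0.0001, -0.0002,  0.0027]), 0.0023)
```

View pics/w2.png

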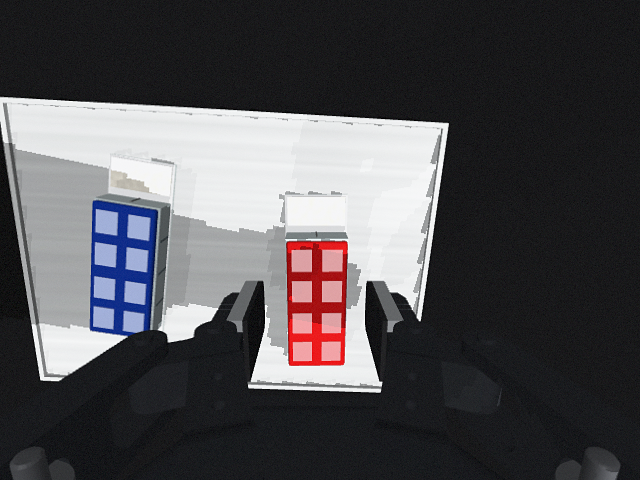

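The slide is straddled squarely: lid centre at (317,302), pads at (253,320) and (378,320). Next I'll probe for the tray floor to get the true tip height.

Request:
drive_tool:
  plan:
    - {"dx": 0, "dy": 0, "dz": 0.003, "roll": 0, "hand": 0.034}
    - {"dx": 0, "dy": 0, "dz": 0.006, "roll": 0, "hand": 0.034}
    - {"dx": 0, "dy": 0, "dz": 0.008, "roll": 0, "hand": 0.034}
    - {"dx": 0, "dy": 0, "dz": 0.009, "roll": 0, "hand": 0.034}
    - {"dx": 0, "dy": 0, "dz": 0.009, "roll": 0, "hand": 0.034}

```text
time: 5.78
ee_pos: [0.5414, 0.3303, 0.177]
tcp_rot: [178.7, -0.1, -167.5]
wrist_force: [0.2, -0.4, -0.1]
opening: 0.0341
```

Request:
drive_tool:
  plan:
    - {"dx": 0, "dy": 0, "dz": 0.001, "roll": 0, "hand": 0.034}
    - {"dx": 0, "dy": 0, "dz": 0.001, "roll": 0, "hand": 0.034}

```text
time: 5.95
ee_pos: [0.5415, 0.3304, 0.1763]
tcp_rot: [178.7, -0.1, -167.5]
wrist_force: [0.3, 0.9, 0.1]
opening: 0.034
```

Request:
drive_tool:
  plan:
    - {"dx": 0, "dy": 0, "dz": 0.001, "roll": 0, "hand": 0.034}
    - {"dx": 0, "dy": 0, "dz": 0.001, "roll": 0, "hand": 0.034}

```text
time: 6.12
ee_pos: [0.5416, 0.3304, 0.1761]
tcp_rot: [178.7, -0.0, -167.5]
wrist_force: [-2.1, -2.3, 5.1]
opening: 0.0339
```

Floor contact came at TCP z 0.176, which agrees with the nominal tip length. I'll raise 7.5 mm so the tips clear the 25° glass, then grip.

Request:
drive_tool:
  force: 30
  plan:
    - {"dx": 0, "dy": 0, "dz": -0.0075, "roll": 0, "hand": 0.034}
    - {"dx": 0, "dy": 0, "dz": -0.0075, "roll": 0, "hand": 0.034}
    - {"dx": 0, "dy": 0, "dz": -0.0075, "roll": 0, "hand": 0.02}
    - {"dx": 0, "dy": 0, "dz": -0.0075, "roll": 0, "hand": 0.02}
    - {"dx": 0, "dy": 0, "dz": -0.0075, "roll": 0, "hand": 0.02}
    - {"dx": 0, "dy": 0, "dz": -0.0075, "roll": 0, "hand": 0.02}
    - {"dx": 0, "dy": 0, "dz": -0.0075, "roll": 0, "hand": 0.02}
    - {"dx": 0, "dy": 0, "dz": -0.0075, "roll": 0, "hand": 0.02}

```text
time: 6.78
ee_pos: [0.5418, 0.3304, 0.1839]
tcp_rot: [178.6, 0.0, -167.5]
wrist_force: [0.5, -0.2, 6.4]
opening: 0.0237
```

```bash
python3 -c "
from st import *
o=show()"
```

```text
6.78 q [31.1 17.6  0.1 72.1  1.3 18.6] p [0.5418 0.3304 0.1839] rot [ 1.7865e+02  3.0000e-02 -1.6747e+02] F [ 0.5 -0.2  6.4] M [-0.14  0.14  0.01] open 0.0237
```

Request:
drive_tool:
  plan:
    - {"dx": 0, "dy": 0, "dz": -0.01, "roll": 0, "hand": 0.02}
    - {"dx": 0, "dy": 0, "dz": -0.035, "roll": 0, "hand": 0.02}
    - {"dx": 0, "dy": 0, "dz": -0.06, "roll": 0, "hand": 0.02}
    - {"dx": 0, "dy": 0, "dz": -0.09, "roll": 0, "hand": 0.02}
    - {"dx": 0, "dy": 0, "dz": -0.12, "roll": 0, "hand": 0.02}
    - {"dx": 0, "dy": 0, "dz": -0.15, "roll": 0, "hand": 0.02}
    - {"dx": 0, "dy": 0, "dz": -0.17, "roll": 0, "hand": 0.02}
    - {"dx": 0, "dy": 0, "dz": -0.176, "roll": 0, "hand": 0.02}
    - {"dx": 0, "dy": 0, "dz": -0.176, "roll": 0, "hand": 0.02}

```text
time: 7.53
ee_pos: [0.5428, 0.3264, 0.3609]
tcp_rot: [178.6, 0.1, -167.5]
wrist_force: [-0.1, 0.2, -0.3]
opening: 0.0241
```

Run:
```python
from st import *
import cv2
o=show()
a=np.radians(-11.8);g=np.array([.5835,0])+.006*np.array([np.cos(a),np.sin(a)])
for z in(.185,.150):print(tip_shift(o,[*g,z],168.2))
f=bot.camera("wrist")["frame"];s=bot.camera("scene")
from h import proj
u,v=proj(s,[.54,.334,.18])[0].astype(int);print(u,v)
B=cv2.resize(s["frame"][v-60:v+60,u-50:u+50],(500,600),interpolation=cv2.INTER_CUBIC)
cv2.imwrite("pics/w3.png",np.hstack([cv2.resize(f,(300,225)),cv2.resize(B,(480,576))[:225]] if 0 else [np.vstack([f[150:450,150:450],np.zeros((300,300,3),np.uint8)]),B])[...,::-1])
```

```text
7.53 q [30.8 15.7 17.5 91.2  1.3 18.3] p [0.5428 0.3264 0.3609] rot [ 1.7862e+02  1.2000e-01 -1.6747e+02] F [-0.1  0.2 -0.3] M [0.01 0.03 0.02] open 0.0241
(array([ 0.026 , -0.334 , -0.0055]), 0.4246)
(array([ 0.0261, -0.3349,  0.0295]), 0.4246)
424 105
```

View pics/w3.png

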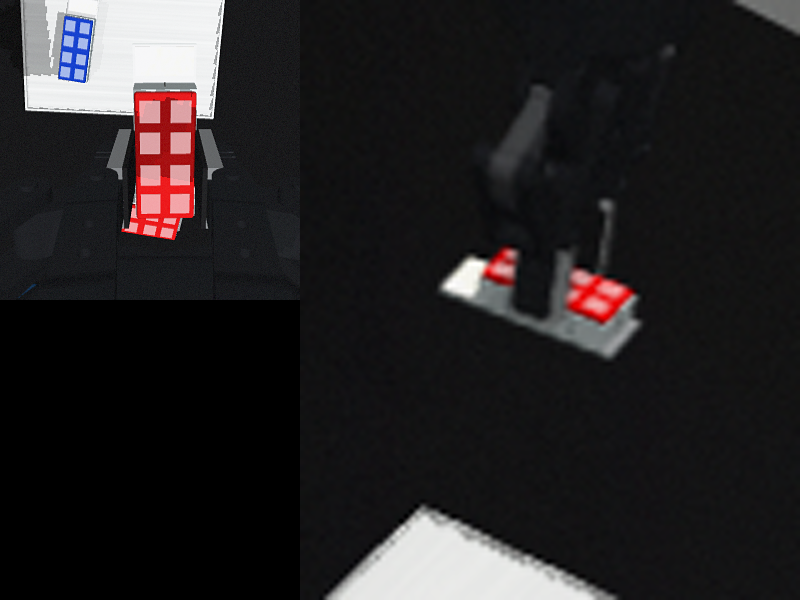

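The slide is held level in the grip with its tips well above the underside (scene crop, around (545,300)). Next is the mixer.

Request:
drive_tool:
  plan:
    - {"dx": 0.002, "dy": -0.025, "dz": -0.005, "roll": 0.1, "hand": 0.02}
    - {"dx": 0.004, "dy": -0.055, "dz": -0.005, "roll": 0.2, "hand": 0.02}
    - {"dx": 0.006, "dy": -0.09, "dz": -0.005, "roll": 0.3, "hand": 0.02}
    - {"dx": 0.01, "dy": -0.125, "dz": -0.005, "roll": 0.4, "hand": 0.02}
    - {"dx": 0.013, "dy": -0.16, "dz": -0.005, "roll": 0.425, "hand": 0.02}
    - {"dx": 0.016, "dy": -0.195, "dz": -0.005, "roll": 0.425, "hand": 0.02}
    - {"dx": 0.019, "dy": -0.23, "dz": -0.005, "roll": 0.425, "hand": 0.02}
    - {"dx": 0.022, "dy": -0.265, "dz": -0.005, "roll": 0.425, "hand": 0.02}
    - {"dx": 0.024, "dy": -0.3, "dz": -0.005, "roll": 0.425, "hand": 0.02}
    - {"dx": 0.026, "dy": -0.323, "dz": -0.005, "roll": 0.425, "hand": 0.02}
    - {"dx": 0.026, "dy": -0.334, "dz": -0.005, "roll": 0.425, "hand": 0.02}
    - {"dx": 0.026, "dy": -0.334, "dz": -0.005, "roll": 0.425, "hand": 0.02}
    - {"dx": 0.026, "dy": -0.334, "dz": -0.005, "roll": 0.425, "hand": 0.02}

```text
time: 8.72
ee_pos: [0.5896, -0.0053, 0.3548]
tcp_rot: [178.8, -0.7, 168.1]
wrist_force: [-1.0, 1.0, -0.2]
opening: 0.0237
```

Run:
```python
from st import *
import cv2,pickle
from h import *
o=show()
a=np.radians(-11.8);g=np.array([.5835,0])+.006*np.array([np.cos(a),np.sin(a)])
z=Ro.from_euler("xyz",o["tcp_rot"],degrees=True).as_matrix()[:,2];T=o["ee_pos"]+.1734*z;print("tip",T,"want",g)
for zz in(.1425,):print(tip_shift(o,[*g,zz],168.2))
# lid seen in scene & top at its height
for n in("top","scene"):
    c=bot.camera(n);hsv=cv2.cvtColor(c["frame"],cv2.COLOR_RGB2HSV);m=((hsv[...,1]>120)&(hsv[...,2]>60)&((hsv[...,0]<10)|(hsv[...,0]>170))).astype(np.uint8)
    e=proj(c,[[*g,T[2]+.008]])[0];k,l,s,cc=cv2.connectedComponentsWithStats(m)
    for i in range(1,k):
        if s[i,4]>10 and np.hypot(*(cc[i]-e))<40:print(n,s[i],onplane(c,[cc[i]],T[2]+.0085),np.median(cloud(c,l==i),0))
```

```text
8.72 q [-0.8 10.  10.1 90.6  1.3 11.1] p [ 0.5896 -0.0053  0.3548] rot [178.82  -0.72 168.14] F [-1.   1.  -0.2] M [-0.06  0.03  0.01] open 0.0237
tip [ 0.58823062 -0.00140108  0.18141721] want [ 0.5893732  -0.00122698]
(array([-0.0016, -0.0004,  0.0389]), -0.0011)
scene [310 185  21  27 193] [[0.59524095 0.00068003 0.18991721]] [5.97157158e-01 2.55165002e-05 1.91424006e-01]
```

Request:
drive_tool:
  plan:
    - {"dx": -0.001, "dy": 0, "dz": 0.015, "roll": 0, "hand": 0.02}
    - {"dx": -0.001, "dy": 0, "dz": 0.03, "roll": 0, "hand": 0.02}
    - {"dx": -0.001, "dy": 0, "dz": 0.038, "roll": 0, "hand": 0.02}
    - {"dx": -0.001, "dy": 0, "dz": 0.043, "roll": 0, "hand": 0.02}
    - {"dx": -0.001, "dy": 0, "dz": 0.046, "roll": 0, "hand": 0.02}
    - {"dx": -0.001, "dy": 0, "dz": 0.047, "roll": 0, "hand": 0.02}
    - {"dx": -0.001, "dy": 0, "dz": 0.047, "roll": 0, "hand": 0.02}

```text
time: 9.4
ee_pos: [0.5904, -0.0043, 0.3096]
tcp_rot: [178.8, -0.6, 168.2]
wrist_force: [0.1, -0.1, 0.3]
opening: 0.0243
```

Request:
drive_tool:
  plan:
    - {"dx": 0, "dy": 0, "dz": 0.001, "roll": 0, "hand": 0.02}
    - {"dx": 0, "dy": 0, "dz": 0.002, "roll": 0, "hand": 0.02}
    - {"dx": 0, "dy": 0, "dz": 0.003, "roll": 0, "hand": 0.02}
    - {"dx": 0, "dy": 0, "dz": 0.003, "roll": 0, "hand": 0.02}

```text
time: 9.73
ee_pos: [0.5905, -0.0045, 0.3068]
tcp_rot: [178.8, -0.5, 168.2]
wrist_force: [-1.4, 0.7, 3.9]
opening: 0.0237
```

Request:
drive_tool:
  plan:
    - {"dx": 0, "dy": 0, "dz": 0.001, "roll": 0, "hand": 0.02}
    - {"dx": 0, "dy": 0, "dz": 0.002, "roll": 0, "hand": 0.02}
    - {"dx": 0, "dy": 0, "dz": 0.002, "roll": 0, "hand": 0.02}
    - {"dx": 0, "dy": 0, "dz": 0.002, "roll": 0, "hand": 0.02}

```text
time: 10.07
ee_pos: [0.5905, -0.0044, 0.3049]
tcp_rot: [178.8, -0.5, 168.2]
wrist_force: [-1.0, 0.6, 5.8]
opening: 0.0238
```

Request:
drive_tool:
  plan:
    - {"dx": 0, "dy": 0, "dz": 0.001, "roll": 0, "hand": 0.02}
    - {"dx": 0, "dy": 0, "dz": 0.002, "roll": 0, "hand": 0.02}
    - {"dx": 0, "dy": 0, "dz": 0.0025, "roll": 0, "hand": 0.02}
    - {"dx": 0, "dy": 0, "dz": 0.0025, "roll": 0, "hand": 0.02}

```text
time: 10.4
ee_pos: [0.5903, -0.0044, 0.3038]
tcp_rot: [178.8, -0.4, 168.2]
wrist_force: [-3.9, 1.0, 14.6]
opening: 0.0239
```

Request:
drive_tool:
  plan:
    - {"dx": 0, "dy": 0, "dz": 0.001, "roll": 0, "hand": 0.02}
    - {"dx": 0, "dy": 0, "dz": 0.001, "roll": 0, "hand": 0.02}
    - {"dx": 0, "dy": 0, "dz": 0.001, "roll": 0, "hand": 0.02}

```text
time: 10.65
ee_pos: [0.5902, -0.0044, 0.3037]
tcp_rot: [178.8, -0.4, 168.2]
wrist_force: [-5.7, 0.0, 20.1]
opening: 0.0238
```

It's at the firm stop, pressing with 20 N. Now I'll hold for over two seconds.

Request:
drive_tool:
  plan:
    - {"dx": 0, "dy": 0, "dz": 0, "roll": 0, "hand": 0.02}
    - {"dx": 0, "dy": 0, "dz": 0, "roll": 0, "hand": 0.02}
    - {"dx": 0, "dy": 0, "dz": 0, "roll": 0, "hand": 0.02}
    - {"dx": 0, "dy": 0, "dz": 0, "roll": 0, "hand": 0.02}
    - {"dx": 0, "dy": 0, "dz": 0, "roll": 0, "hand": 0.02}
    - {"dx": 0, "dy": 0, "dz": 0, "roll": 0, "hand": 0.02}
    - {"dx": 0, "dy": 0, "dz": 0, "roll": 0, "hand": 0.02}
    - {"dx": 0, "dy": 0, "dz": 0, "roll": 0, "hand": 0.02}
    - {"dx": 0, "dy": 0, "dz": 0, "roll": 0, "hand": 0.02}
    - {"dx": 0, "dy": 0, "dz": 0, "roll": 0, "hand": 0.02}
    - {"dx": 0, "dy": 0, "dz": 0, "roll": 0, "hand": 0.02}
    - {"dx": 0, "dy": 0, "dz": 0, "roll": 0, "hand": 0.02}
    - {"dx": 0, "dy": 0, "dz": 0, "roll": 0, "hand": 0.02}
    - {"dx": 0, "dy": 0, "dz": 0, "roll": 0, "hand": 0.02}
    - {"dx": 0, "dy": 0, "dz": 0, "roll": 0, "hand": 0.02}
    - {"dx": 0, "dy": 0, "dz": 0, "roll": 0, "hand": 0.02}
    - {"dx": 0, "dy": 0, "dz": 0, "roll": 0, "hand": 0.02}
    - {"dx": 0, "dy": 0, "dz": 0, "roll": 0, "hand": 0.02}
    - {"dx": 0, "dy": 0, "dz": 0, "roll": 0, "hand": 0.02}
    - {"dx": 0, "dy": 0, "dz": 0, "roll": 0, "hand": 0.02}

```text
time: 12.32
ee_pos: [0.5902, -0.0044, 0.3037]
tcp_rot: [178.8, -0.4, 168.2]
wrist_force: [-6.2, 0.0, 19.4]
opening: 0.0235
```

Run:
```python
from st import *
import cv2
from h import proj
o=show()
s=bot.camera("scene");u,v=proj(s,[.585,0,.14])[0].astype(int)
B=cv2.resize(s["frame"][v-60:v+60,u-60:u+60],(600,600),interpolation=cv2.INTER_CUBIC);cv2.imwrite("pics/mix.png",B[...,::-1])
```

```text
12.32 q [-0.7  9.7  4.2 84.6  1.3 11.2] p [ 0.5902 -0.0044  0.3037] rot [178.78  -0.4  168.18] F [-6.2  0.  19.4] M [0.06 1.23 0.02] open 0.0235
```

Request:
drive_tool:
  plan:
    - {"dx": 0, "dy": 0, "dz": 0, "roll": 0, "hand": 0.02}
    - {"dx": 0, "dy": 0, "dz": 0, "roll": 0, "hand": 0.02}
    - {"dx": 0, "dy": 0, "dz": 0, "roll": 0, "hand": 0.02}
    - {"dx": 0, "dy": 0, "dz": 0, "roll": 0, "hand": 0.02}
    - {"dx": 0, "dy": 0, "dz": 0, "roll": 0, "hand": 0.02}
    - {"dx": 0, "dy": 0, "dz": 0, "roll": 0, "hand": 0.02}
    - {"dx": 0, "dy": 0, "dz": 0, "roll": 0, "hand": 0.02}

```text
time: 12.95
ee_pos: [0.5902, -0.0044, 0.3038]
tcp_rot: [178.8, -0.4, 168.2]
wrist_force: [-6.0, 0.5, 20.5]
opening: 0.0237
```

View pics/mix.png

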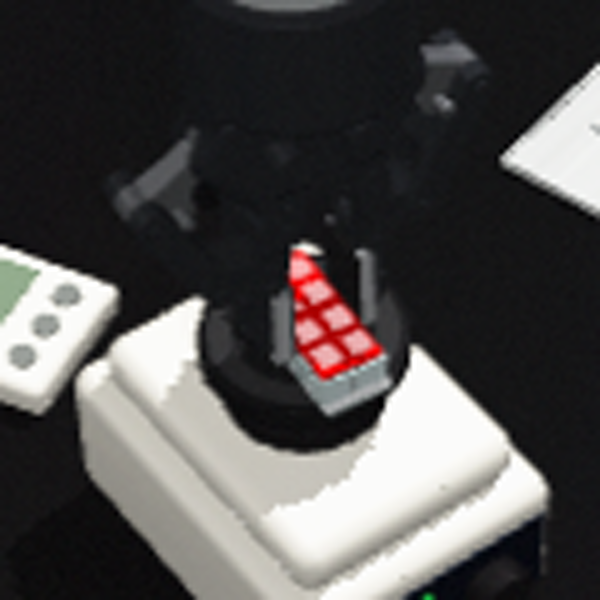

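Mixing is done: the slide sits flat on the black head, centred, with the pads clear. Next I'll lift and carry it to the view box.

Request:
drive_tool:
  plan:
    - {"dx": 0, "dy": 0, "dz": -0.004, "roll": 0, "hand": 0.02}
    - {"dx": 0, "dy": 0, "dz": -0.015, "roll": 0, "hand": 0.02}
    - {"dx": 0, "dy": 0, "dz": -0.035, "roll": 0, "hand": 0.02}
    - {"dx": 0, "dy": 0, "dz": -0.055, "roll": 0, "hand": 0.02}
    - {"dx": 0, "dy": 0, "dz": -0.06, "roll": 0, "hand": 0.02}
    - {"dx": 0, "dy": 0, "dz": -0.06, "roll": 0, "hand": 0.02}
    - {"dx": 0, "dy": 0, "dz": -0.06, "roll": 0, "hand": 0.02}

```text
time: 13.53
ee_pos: [0.5908, -0.0057, 0.3599]
tcp_rot: [178.8, -0.6, 168.2]
wrist_force: [-0.1, -0.4, -0.4]
opening: 0.0239
```

Run:
```python
from st import *
o=show();print(tip_shift(o,[.6134,-.269,.16],168.2),tip_shift(o,[.6134,-.269,.125],168.2))
```

```text
13.53 q [-0.8 10.2 10.9 91.1  1.3 11. ] p [ 0.5908 -0.0057  0.3599] rot [178.82  -0.63 168.18] F [-0.1 -0.4 -0.4] M [-0.01  0.01  0.01] open 0.0239
(array([-0.0782, -0.2571,  0.0204]), -0.0004) (array([-0.0786, -0.2578,  0.0554]), -0.0004)
```

Request:
drive_tool:
  plan:
    - {"dx": -0.008, "dy": -0.025, "dz": 0, "roll": 0, "hand": 0.02}
    - {"dx": -0.017, "dy": -0.057, "dz": 0, "roll": 0, "hand": 0.02}
    - {"dx": -0.027, "dy": -0.09, "dz": 0, "roll": 0, "hand": 0.02}
    - {"dx": -0.038, "dy": -0.125, "dz": 0, "roll": 0, "hand": 0.02}
    - {"dx": -0.049, "dy": -0.16, "dz": 0, "roll": 0, "hand": 0.02}
    - {"dx": -0.059, "dy": -0.195, "dz": 0.005, "roll": 0, "hand": 0.02}
    - {"dx": -0.07, "dy": -0.23, "dz": 0.01, "roll": 0, "hand": 0.02}
    - {"dx": -0.076, "dy": -0.25, "dz": 0.015, "roll": 0, "hand": 0.02}
    - {"dx": -0.078, "dy": -0.257, "dz": 0.02, "roll": 0, "hand": 0.02}
    - {"dx": -0.078, "dy": -0.257, "dz": 0.02, "roll": 0, "hand": 0.02}
    - {"dx": -0.078, "dy": -0.257, "dz": 0.02, "roll": 0, "hand": 0.02}
    - {"dx": -0.078, "dy": -0.257, "dz": 0.02, "roll": 0, "hand": 0.02}

```text
time: 14.53
ee_pos: [0.6144, -0.2715, 0.3344]
tcp_rot: [178.8, -0.6, 168.2]
wrist_force: [0.0, 1.0, 0.5]
opening: 0.0233
```

```bash
cat > look.py <<'E'
from st import *
import cv2,sys
from h import *
o=show();z=Ro.from_euler("xyz",o["tcp_rot"],degrees=True).as_matrix()[:,2];T=o["ee_pos"]+.1734*z;print("tip",T.round(4))
print(tip_shift(o,[.6134,-.269,.12],168.2),tip_shift(o,[.6134,-.269,.0986],168.2))
s=bot.camera("scene");w=bot.camera("wrist")
u,v=proj(s,T)[0].astype(int);B=cv2.resize(s["frame"][v-50:v+50,u-50:u+50],(500,500),interpolation=cv2.INTER_CUBIC)
cv2.imwrite(sys.argv[1],np.hstack([B,np.vstack([w["frame"][60:460,170:470],np.zeros((100,300,3),np.uint8)])])[...,::-1])
E
python3 look.py pics/p1.png
```

```text
14.53 q [-24.   22.   22.5  91.4   1.  -12.3] p [ 0.6144 -0.2715  0.3344] rot [178.79  -0.62 168.25] F [0.  1.  0.5] M [ 0.   -0.02 -0.06] open 0.0233
tip [ 0.6133 -0.2675  0.1611]
(array([-0.0009, -0.0023,  0.041 ]), 0.0008) (array([-0.0011, -0.0028,  0.0624]), 0.0008)
```

View pics/p1.png

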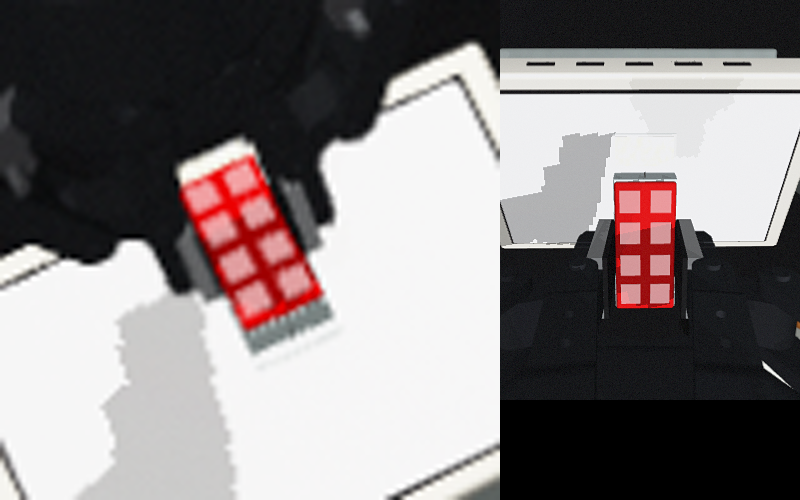

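The slide is aligned with the panel: its edges run parallel to the glass and it sits well inside. I'll lower the grip to 20 N and descend carefully, watching the force.

Request:
drive_tool:
  force: 20
  plan:
    - {"dx": -0.0003, "dy": -0.001, "dz": 0.015, "roll": 0, "hand": 0.02}
    - {"dx": -0.0009, "dy": -0.002, "dz": 0.028, "roll": 0, "hand": 0.02}
    - {"dx": -0.0009, "dy": -0.0023, "dz": 0.035, "roll": 0, "hand": 0.02}
    - {"dx": -0.0009, "dy": -0.0023, "dz": 0.038, "roll": 0, "hand": 0.02}
    - {"dx": -0.0009, "dy": -0.0023, "dz": 0.038, "roll": 0, "hand": 0.02}
    - {"dx": -0.0009, "dy": -0.0023, "dz": 0.038, "roll": 0, "hand": 0.02}

```text
time: 15.13
ee_pos: [0.6145, -0.2741, 0.2968]
tcp_rot: [178.8, -0.6, 168.2]
wrist_force: [-0.3, -0.4, -1.0]
opening: 0.024
```

Request:
drive_tool:
  plan:
    - {"dx": 0, "dy": 0, "dz": 0.001, "roll": 0, "hand": 0.02}
    - {"dx": 0, "dy": 0, "dz": 0.002, "roll": 0, "hand": 0.02}
    - {"dx": 0, "dy": 0, "dz": 0.003, "roll": 0, "hand": 0.02}
    - {"dx": 0, "dy": 0, "dz": 0.004, "roll": 0, "hand": 0.02}
    - {"dx": 0, "dy": 0, "dz": 0.004, "roll": 0, "hand": 0.02}

```text
time: 15.55
ee_pos: [0.6144, -0.2742, 0.2923]
tcp_rot: [178.8, -0.6, 168.2]
wrist_force: [1.7, 1.0, 0.1]
opening: 0.0236
```

Request:
drive_tool:
  plan:
    - {"dx": 0, "dy": 0, "dz": 0.001, "roll": 0, "hand": 0.02}
    - {"dx": 0, "dy": 0, "dz": 0.002, "roll": 0, "hand": 0.02}
    - {"dx": 0, "dy": 0, "dz": 0.003, "roll": 0, "hand": 0.02}
    - {"dx": 0, "dy": 0, "dz": 0.003, "roll": 0, "hand": 0.02}

```text
time: 15.88
ee_pos: [0.6145, -0.2742, 0.2899]
tcp_rot: [178.8, -0.5, 168.2]
wrist_force: [1.0, -0.1, 4.3]
opening: 0.0239
```

Contact came at tip z about 0.117, as predicted. I'll continue in small steps so the slide pivots in the pads.

Request:
drive_tool:
  plan:
    - {"dx": 0, "dy": 0, "dz": 0.001, "roll": 0, "hand": 0.02}
    - {"dx": 0, "dy": 0, "dz": 0.002, "roll": 0, "hand": 0.02}
    - {"dx": 0, "dy": 0, "dz": 0.002, "roll": 0, "hand": 0.02}

```text
time: 16.13
ee_pos: [0.6147, -0.2742, 0.2882]
tcp_rot: [178.8, -0.5, 168.2]
wrist_force: [1.3, 0.3, 4.5]
opening: 0.0242
```

Request:
drive_tool:
  plan:
    - {"dx": 0, "dy": 0, "dz": 0.001, "roll": 0, "hand": 0.02}
    - {"dx": 0, "dy": 0, "dz": 0.002, "roll": 0, "hand": 0.02}
    - {"dx": 0, "dy": 0, "dz": 0.002, "roll": 0, "hand": 0.02}

```text
time: 16.38
ee_pos: [0.6149, -0.2741, 0.2863]
tcp_rot: [178.8, -0.4, 168.2]
wrist_force: [3.5, -0.9, 5.4]
opening: 0.0239
```

Request:
drive_tool:
  plan:
    - {"dx": 0, "dy": 0, "dz": 0.001, "roll": 0, "hand": 0.02}
    - {"dx": 0, "dy": 0, "dz": 0.002, "roll": 0, "hand": 0.02}
    - {"dx": 0, "dy": 0, "dz": 0.003, "roll": 0, "hand": 0.02}
    - {"dx": 0, "dy": 0, "dz": 0.004, "roll": 0, "hand": 0.02}
    - {"dx": 0, "dy": 0, "dz": 0.004, "roll": 0, "hand": 0.02}

```text
time: 16.8
ee_pos: [0.6151, -0.2741, 0.2825]
tcp_rot: [178.8, -0.4, 168.2]
wrist_force: [5.1, -1.2, 4.8]
opening: 0.0243
```

Request:
drive_tool:
  plan:
    - {"dx": 0, "dy": 0, "dz": 0.001, "roll": 0, "hand": 0.02}
    - {"dx": 0, "dy": 0, "dz": 0.002, "roll": 0, "hand": 0.02}
    - {"dx": 0, "dy": 0, "dz": 0.003, "roll": 0, "hand": 0.02}
    - {"dx": 0, "dy": 0, "dz": 0.003, "roll": 0, "hand": 0.02}

```text
time: 17.13
ee_pos: [0.6151, -0.2741, 0.2796]
tcp_rot: [178.8, -0.4, 168.2]
wrist_force: [5.6, -1.0, 5.9]
opening: 0.0237
```

```bash
python3 look.py pics/p2.png
```

```text
17.13 q [-24.2  21.8  16.3  85.    1.  -12.4] p [ 0.6151 -0.2741  0.2796] rot [178.84  -0.38 168.19] F [ 5.6 -1.   5.9] M [-0.25 -0.86 -0.03] open 0.0237
tip [ 0.6147 -0.2704  0.1062]
(array([ 0.0017,  0.0014, -0.0138]), -0.0001) (array([0.0015, 0.001 , 0.0076]), -0.0001)
```

View pics/p2.png

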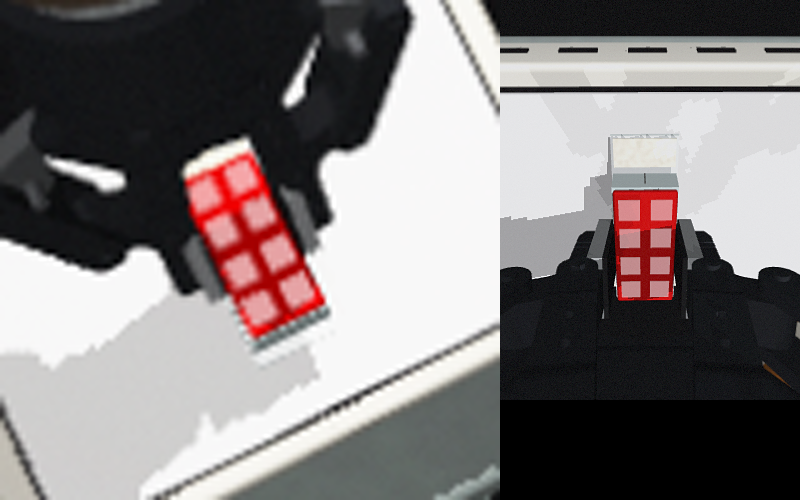

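The slide is pivoting in the grip: the frosted end has risen and the downhill shadow gap is closing at (290,345). I'll continue down.

Request:
drive_tool:
  plan:
    - {"dx": 0, "dy": 0, "dz": 0.001, "roll": 0, "hand": 0.02}
    - {"dx": 0, "dy": 0, "dz": 0.002, "roll": 0, "hand": 0.02}
    - {"dx": 0, "dy": 0, "dz": 0.003, "roll": 0, "hand": 0.02}
    - {"dx": 0, "dy": 0, "dz": 0.004, "roll": 0, "hand": 0.02}
    - {"dx": 0, "dy": 0, "dz": 0.004, "roll": 0, "hand": 0.02}

```text
time: 17.65
ee_pos: [0.615, -0.274, 0.2754]
tcp_rot: [178.8, -0.4, 168.2]
wrist_force: [5.6, -0.8, 5.3]
opening: 0.0238
```

Request:
drive_tool:
  plan:
    - {"dx": 0, "dy": 0, "dz": 0.001, "roll": 0, "hand": 0.02}
    - {"dx": 0, "dy": 0, "dz": 0.0015, "roll": 0, "hand": 0.02}
    - {"dx": 0, "dy": 0, "dz": 0.0015, "roll": 0, "hand": 0.02}

```text
time: 17.9
ee_pos: [0.615, -0.2739, 0.274]
tcp_rot: [178.8, -0.4, 168.2]
wrist_force: [6.2, -2.6, 4.0]
opening: 0.0236
```

Request:
drive_tool:
  plan:
    - {"dx": 0, "dy": 0, "dz": 0.001, "roll": 0, "hand": 0.02}
    - {"dx": 0, "dy": 0, "dz": 0.001, "roll": 0, "hand": 0.02}
    - {"dx": 0, "dy": 0, "dz": 0.001, "roll": 0, "hand": 0.02}

```text
time: 18.15
ee_pos: [0.6149, -0.2739, 0.2729]
tcp_rot: [178.8, -0.4, 168.2]
wrist_force: [5.9, -1.0, 4.2]
opening: 0.0236
```

Request:
drive_tool:
  plan:
    - {"dx": 0, "dy": 0, "dz": 0.0008, "roll": 0, "hand": 0.02}
    - {"dx": 0, "dy": 0, "dz": 0.0008, "roll": 0, "hand": 0.02}
    - {"dx": 0, "dy": 0, "dz": 0.0008, "roll": 0, "hand": 0.02}

```text
time: 18.4
ee_pos: [0.6149, -0.2739, 0.272]
tcp_rot: [178.8, -0.4, 168.2]
wrist_force: [5.6, -1.8, 4.9]
opening: 0.0241
```

Request:
drive_tool:
  plan:
    - {"dx": 0, "dy": 0, "dz": 0.0008, "roll": 0, "hand": 0.02}
    - {"dx": 0, "dy": 0, "dz": 0.0008, "roll": 0, "hand": 0.02}
    - {"dx": 0, "dy": 0, "dz": 0.0008, "roll": 0, "hand": 0.02}

```text
time: 18.65
ee_pos: [0.6148, -0.2738, 0.2713]
tcp_rot: [178.8, -0.5, 168.2]
wrist_force: [4.6, -1.0, 4.2]
opening: 0.0236
```

Request:
drive_tool:
  plan:
    - {"dx": 0, "dy": 0, "dz": 0.0008, "roll": 0, "hand": 0.02}
    - {"dx": 0, "dy": 0, "dz": 0.0008, "roll": 0, "hand": 0.02}
    - {"dx": 0, "dy": 0, "dz": 0.0008, "roll": 0, "hand": 0.02}

```text
time: 18.9
ee_pos: [0.6147, -0.2738, 0.271]
tcp_rot: [178.8, -0.4, 168.2]
wrist_force: [4.1, -0.9, 7.3]
opening: 0.0238
```

Request:
drive_tool:
  plan:
    - {"dx": 0, "dy": 0, "dz": 0.0008, "roll": 0, "hand": 0.02}
    - {"dx": 0, "dy": 0, "dz": 0.0008, "roll": 0, "hand": 0.02}
    - {"dx": 0, "dy": 0, "dz": 0.0008, "roll": 0, "hand": 0.02}

```text
time: 19.15
ee_pos: [0.6147, -0.2738, 0.271]
tcp_rot: [178.9, -0.4, 168.2]
wrist_force: [1.8, -0.5, 12.3]
opening: 0.024
```

```bash
python3 look.py pics/p3.png
```

```text
19.15 q [-24.2  21.8  15.3  84.1   1.  -12.4] p [ 0.6147 -0.2738  0.271 ] rot [178.86  -0.39 168.19] F [ 1.8 -0.5 12.3] M [-0.01 -0.08  0.03] open 0.024
tip [ 0.6142 -0.2701  0.0976]
(array([ 0.0012,  0.0014, -0.0224]), -0.0001) (array([ 0.001,  0.001, -0.001]), -0.0001)
```

View pics/p3.png

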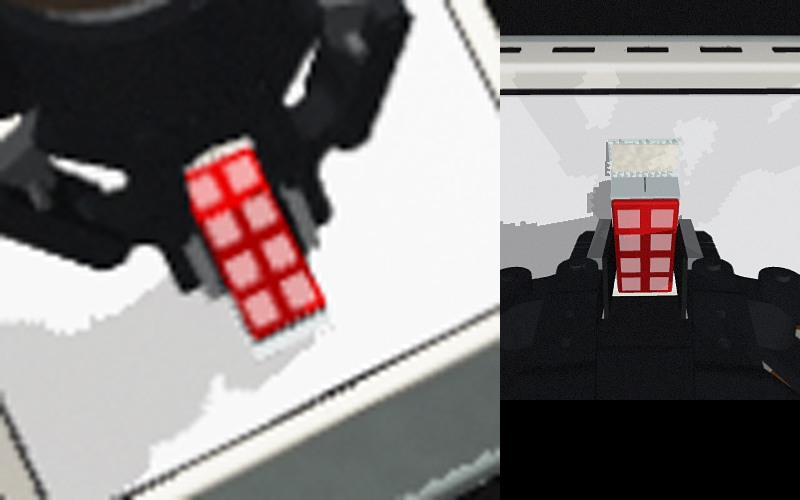

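Stiff contact is felt: the force rises with no further travel, and the moment fell from 0.86 to 0.08 N·m. I'll check flushness by fitting the lid and glass planes in the same depth pictures.

```bash
cat > flush.py <<'E'
from st import *
import cv2
from h import *
o=show();T=np.array([.6146,-.27,.1])
def fit(P):
    for _ in range(4):
        q=P.mean(0);V=np.linalg.svd(P-q,full_matrices=False)[2][2];d=(P-q)@V;P=P[abs(d)<2.2*d.std()]
    return q,V*np.sign(V[2])
for n in("wrist","scene"):
    for rep in range(3 if n=="wrist" else 1):
        c=bot.camera(n);hsv=cv2.cvtColor(c["frame"],cv2.COLOR_RGB2HSV);m=((hsv[...,1]>60)&(hsv[...,2]>60)&((hsv[...,0]<10)|(hsv[...,0]>170))).astype(np.uint8)
        k,l,s,cc=cv2.connectedComponentsWithStats(cv2.morphologyEx(m,cv2.MORPH_CLOSE,np.ones((5,5))));e=proj(c,[T+[0,0,.01]])[0]
        i=min((i for i in range(1,k) if s[i,4]>60),key=lambda i:np.hypot(*(cc[i]-e)))
        L=cloud(c,cv2.erode((l==i).astype(np.uint8),np.ones((3,3)))>0);ql,nl=fit(L)
        gm=cv2.erode((c["frame"].min(2)>205).astype(np.uint8),np.ones((5,5)))>0
        G=cloud(c,gm);G=G[(np.hypot(G[:,0]-.604,G[:,1]+.267)<.1)&(abs((G-[.604,-.267,.0945])@[.41,-.086,.908])<.006)];qg,ng=fit(G)
        X=np.cross([0,1,0],ng);az=np.radians(168.2);x=np.array([np.cos(az),np.sin(az),0]);x-=x@ng*ng;x/=np.linalg.norm(x);y=np.cross(ng,x)
        print(n,len(L),len(G),"lid n in panel axes deg x,y:",np.degrees([nl@x,nl@y]).round(2),"glass tilt",np.degrees(np.arccos(ng[2])).round(2),"lid top above glass mm",((ql-qg)@ng*1e3).round(2),"lid centre in face",((ql-[.604,-.267,.0945])@np.c_[x,y]*1e3).round(1))
E
python3 flush.py
```

```text
19.25 q [-24.2  21.8  15.3  84.1   1.  -12.4] p [ 0.6146 -0.2738  0.2709] rot [178.85  -0.39 168.19] F [ 2.1  0.8 13.3] M [-0.02 -0.08 -0.01] open 0.0239
wrist 5334 55281 lid n in panel axes deg x,y: [0.11 0.02] glass tilt 24.79 lid top above glass mm 16.17 lid centre in face [-2.5  1.9]
wrist 5345 55395 lid n in panel axes deg x,y: [0.13 0.05] glass tilt 24.8 lid top above glass mm 16.14 lid centre in face [-2.5  1.9]
wrist 5341 55406 lid n in panel axes deg x,y: [0.13 0.17] glass tilt 24.78 lid top above glass mm 16.13 lid centre in face [-2.5  1.9]
scene 463 2871 lid n in panel axes deg x,y: [-0.56 -0.56] glass tilt 24.76 lid top above glass mm 16.29 lid centre in face [-7.1  1.2]
```

Flush to within about 0.15°, with the lid top 16.1 mm above the glass (nominal 16). I'll ease the push slightly, let it settle and hand in.

Request:
drive_tool:
  plan:
    - {"dx": 0, "dy": 0, "dz": -0.0004, "roll": 0, "hand": 0.02}
    - {"dx": 0, "dy": 0, "dz": -0.0004, "roll": 0, "hand": 0.02}
    - {"dx": 0, "dy": 0, "dz": -0.0004, "roll": 0, "hand": 0.02}
    - {"dx": 0, "dy": 0, "dz": -0.0004, "roll": 0, "hand": 0.02}
    - {"dx": 0, "dy": 0, "dz": -0.0004, "roll": 0, "hand": 0.02}
    - {"dx": 0, "dy": 0, "dz": -0.0004, "roll": 0, "hand": 0.02}

```text
time: 19.95
ee_pos: [0.6147, -0.2738, 0.2709]
tcp_rot: [178.8, -0.4, 168.2]
wrist_force: [3.2, -0.4, 9.2]
opening: 0.0236
```

```bash
python3 flush.py && python3 -c "
from st import *
o=bot.get_obs();F=o['wrist_force'][2];print(F)
if 5<F<17: print(bot.job_done())"
```

```text
19.95 q [-24.2  21.8  15.3  84.1   1.  -12.4] p [ 0.6147 -0.2738  0.2709] rot [178.85  -0.41 168.19] F [ 3.2 -0.4  9.2] M [-0.09 -0.2   0.06] open 0.0236
wrist 5336 55313 lid n in panel axes deg x,y: [0.12 0.07] glass tilt 24.79 lid top above glass mm 16.15 lid centre in face [-2.5  1.9]
wrist 5336 55644 lid n in panel axes deg x,y: [0.12 0.01] glass tilt 24.78 lid top above glass mm 16.16 lid centre in face [-2.4  1.9]
wrist 5349 55237 lid n in panel axes deg x,y: [0.12 0.03] glass tilt 24.78 lid top above glass mm 16.16 lid centre in face [-2.5  1.9]
scene 458 2773 lid n in panel axes deg x,y: [-0.04  0.98] glass tilt 24.71 lid top above glass mm 16.37 lid centre in face [-6.7  1.2]
9.47631164941329
the job is handed in; nothing more can be done
None
```

I handed the job in at about 20 s, and every check I made passed; the system gave no verdict.

- **Pick-up:** I took the smaller red slide from the tray, gripping it across the chamber with the tips about 7.5 mm above the underside. That is higher than the suggested 5 mm, so the tips would clear the sloped glass.
- **Mixing:** I pressed the mixer head onto its stop with about 20 N for about 2.5 s.
- **Placing:** I lowered the slide onto the 24.8° glass with the grip at 20 N. It pivoted in the pads until it sat flush.

**Last checks:**
- **Flushness:** the wrist camera puts the lid within about 0.15° of the glass, with its top 16.15 mm above it (nominal 16).
- **Position:** the slide is inside the lit area with well over 10 mm to spare, and the fingertips clear the glass by an estimated 3 mm.
- **Push and panel:** the push is about 9 N and the panel tilt is unchanged.

**Disagreements and gaps:**
- The scene camera, which has far fewer pixels on the lid, read up to 1° off flush and placed the lid about 4 mm further downhill. Both are still inside the limits.
- The tool leaned about 1.3° after an early wrist-joint limit. I worked around that lean and did not remove it.
- I did not re-measure the other objects at the end. Nothing suggested contact with any of them.
- I pictured 10 views in all.

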